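Make up two finishing kits on kit boards

TASK

Make up the two finishing kits. On the green board, lay the pale dowel in the middle groove of the ribbed bed and stand the yellow-lidded wax tin on the round felt pad; on the red board, lay the dark dowel in the middle groove, stand the brown, white-lidded oil jar on the round pad and lay the cork block flat and lengthways on the oblong pad. Each thing should lie centred on its place, come to rest and be let go; leave the blue-lidded tin where it stands.

Things in the scene. Friction and masses are not known exactly. Their poses are not given: they have to be found in the camera images.
- green_board: fixed green board 180 x 160 x 10 mm; origin: centre of underside, z up. -y half: 4 ribs, 5 mm high, along x, 22 mm apart, cut away for fingers in the middle (|x| < 22). Middle groove: x 0, y -42; a dowel in it lies along x, axis at z 23. +y half: flat grey pads, tops at z 10: round, 66 across, at x -44, y 40; oblong, 72 (x) x 52, at x 44, y 40 (stays empty)
- red_board: fixed red board 180 x 160 x 10 mm; origin: centre of underside, z up. -y half: 4 ribs, 5 mm high, along x, 22 mm apart, cut away for fingers in the middle (|x| < 22). Middle groove: x 0, y -42; a dowel in it lies along x, axis at z 23. +y half: flat grey pads, tops at z 10: round, 66 across, at x -44, y 40; oblong, 72 (x) x 52, at x 44, y 40
- pale_dowel: pale, cream-coloured round wooden dowel, 24 mm across, 110 mm long, loose, about 40 g, lying on the bench; origin at its middle, on its axis; x along its axis. It rolls easily
- dark_dowel: dark brown round wooden dowel, 24 mm across, 110 mm long, loose, about 50 g, lying on the bench; origin at its middle, on its axis; x along its axis. It rolls easily
- wax_tin: flat round steel tin with a yellow lid, 52 mm across, 36 mm high, loose, about 110 g; origin: centre of its underside; z up
- oil_jar: closed brown round jar with a white lid and a paper band, 44 mm across, 50 mm high, loose, about 130 g; origin: centre of its underside; z up
- cork_block: cork sanding block, 60 x 40 x 30 mm (x, y, z), loose, about 50 g; origin: centre of its underside; x along its length, z up
- blue_tin: flat round steel tin with a blue lid, 52 mm across, 36 mm high, loose, about 110 g; origin: centre of its underside; z up; not part of either kit
Things that resemble listed ones, but are neither listed nor needed, are in the scene too. What is shaped like the wax_tin but turquoise is not meant. Of the things that look like the oil_jar, take the one that is farthest to the robot's left at the start.

How it is judged:
At the end, for the whole second after the job is handed in: Dowels in the middle grooves (9 mm across, 15 along, 4 in height, 0.15 rad); tin, jar and block flat on their pads (14 mm in board x and y, 4 in height, tilt 0.1 rad; block's length within 0.3 rad); all as the goal assigns, at rest, released; blue tin upright, within 30 mm of its start (x of pale_dowel in the frame of green_board between -0.015 and 0.015 m and y of pale_dowel in the frame of green_board between -0.051 and -0.033 m and z of pale_dowel in the frame of green_board between 0.019 and 0.027 m and angle between the x axis of pale_dowel and the x axis of green_board, either way round below 0.15 rad and x of dark_dowel in the frame of red_board between -0.015 and 0.015 m and y of dark_dowel in the frame of red_board between -0.051 and -0.033 m and z of dark_dowel in the frame of red_board between 0.019 and 0.027 m and angle between the x axis of dark_dowel and the x axis of red_board, either way round below 0.15 rad and x of wax_tin in the frame of green_board between -0.058 and -0.03 m and y of wax_tin in the frame of green_board between 0.026 and 0.054 m and z of wax_tin in the frame of green_board between 0.006 and 0.014 m and angle between each of wax_tin, oil_jar, cork_block's own z axis and vertical below 0.1 rad and x of oil_jar in the frame of red_board between -0.058 and -0.03 m and y of oil_jar in the frame of red_board between 0.026 and 0.054 m and z of oil_jar in the frame of red_board between 0.006 and 0.014 m and x of cork_block in the frame of red_board between 0.03 and 0.058 m and y of cork_block in the frame of red_board between 0.026 and 0.054 m and z of cork_block in the frame of red_board between 0.006 and 0.014 m and angle between the x axis of cork_block and the x axis of red_board, either way round below 0.3 rad and linear speed of each of pale_dowel, dark_dowel, wax_tin, oil_jar, cork_block below 0.02 m/s and contact force between each of pale_dowel, dark_dowel, wax_tin, oil_jar, cork_block and the fingers below 0.2 N and angular speed of each of pale_dowel, dark_dowel below 0.5 rad/s and distance of blue_tin from where it was at the start of the episode below 0.03 m and angle between blue_tin's own z axis and vertical below 0.3 rad); the robot touches nothing.
It fails at once if the blue-lidded tin is moved by more than 30 mm (distance of blue_tin from where it was at the start of the episode above 0.03 m).
It also fails if it takes over 125 s, if anything falls off the work surface, if the arm or the gripper's body presses on something with over 40 N, if the wrist force passes 120 N, or if a joint passes its speed limit or range.

ROBOT

A 6-joint arm with a two-finger parallel gripper is mounted at the origin on the work surface. World frame = base frame: x ahead of the robot, y to its left, z up, the work surface at z = 0. Lengths are in m, angles in rad, forces in N, time in s.
With the tool pointing down it reaches from about 0.35 to 0.975 m from the base axis. Payload 4.9 kg.
Tool frame: the origin (TCP) lies at the very end of the fingers, on their centre line; the grasp point (between the pads) lies 19 mm behind it (ctrl.grasp_offset is the distance from the TCP to the grasp point, in m); z points along the fingers, y is the line along which they close (so a half turn about z gives the same grasp; the last joint's range is limited). The gripper opens to 85 mm and grips with 20 to 120 N. Pads are 22 mm wide; open, the fingers measure 114 mm over their backs; the gripper's body (76 mm by 85 mm) begins 54 mm behind the grasp point. The pads swing forward as they close: fully open they stand 13 mm farther back than shut.
Start: joints at [-1.41, 0.053, 1.613, -0, 1.476, -0.119], TCP at [0.173, -0.601, 0.231] pointing down, gripper open.
Joint ranges: [-3.01, 3.01], [-1.01, 2.22], [0.06, 2.58], [-1.02, 4.17], [0.09, 2.62], [-3.14, 3.14]. Speed limits (rad/s): [2.57, 2.57, 3.14, 3.14, 3.14, 3.14].

INTERFACE

Orientations are given as a rotation vector (axis times angle).
In Python, from station import ctrl, optics gives the robot as it stands.
- The arm moves only by the shell command python3 -m handwheel 'ROWS' [OPENING] [FORCE]. ROWS is JSON, a list of rows, each an object of numbers: "tx", "ty", "tz": the shift along the tool's x, y, z in mm; "roll": the turn about the tool's z in rad. A call has 1 to 12 rows; each row shifts and turns the commanded pose from where the row before left it, along the tool's axes as they then stand; what a row does not reach is not made up. A row lasts 1/12 s, in which the tool goes at most 41.7 mm and 7.16 degrees, less where a joint would pass 70% of its speed; a pose out of reach is approached as far as the arm can. A call with a gripper value outside its range is refused whole. OPENING is the finger opening in mm, from 0 to 85.4, set as the call begins (- or left out, the last holds). The fingers move at their own pace and stop on an object; FORCE is the grip in N (left out, the last holds). Time passes only in rows, so rows that do not move let the fingers close. It gives the time, the measured TCP pose, the force, the opening and the grip force at its end, in the units of the state.
- ctrl.get_obs(): the state, without advancing time (a new reading comes with each control period).
- optics.get_image(name): name is "scene" or "top"; returns (picture, depth): 400x640x3 uint8, red, green, blue; 400x640 float32, m along the optical axis (not along the pixel's ray), 0 where there is no reading.
- optics.camera_params(name): a dict with "mtx" (3x3 intrinsics, pixels), "extrinsics" (4x4, takes a point from camera to world coordinates). Camera axes: x right, y down, z forward; pixel columns grow to the right and rows downward; lengths in m; the calibration is good to about 2 mm. A picture is of the moment at which its call begins. camera_params takes no time and is no camera call.
- ctrl.finish_job(): hands the job in; it is judged then, once.
The state is a dict: "t": time; "q": joint angles; "dq": joint speeds; "effort": joint torques, N m; "tool_pos": TCP position; "tool_rot": TCP orientation; "contact_force": force on the tool from outside, world axes, zero at the start; "wrist_torque": the same for the moment, N m; "opening": finger opening in m; "grip_force": force on a finger pad.
Only numpy, scipy, OpenCV 4.12 (cv2) and the standard library are available. Lean on these libraries where they do the work, as an engineer would, in place of code of your own. Each camera call takes 0.05 s, during which the arm holds its last target. There are 200 camera calls.

## Working session

There is one attempt and no reset: what is moved stays moved. The work goes in short steps, Python scripts to look and compute and a shell command to move; the robot and the scene stay as the last step left them, time stands still between calls to the robot, and variables do not carry over. Pictures are saved under pics/ and viewed, at most 14 in all, crops included, and the job is handed in when it is done.

```bash
ls; mkdir -p pics; cat > h.py <<'E'
import numpy as np, cv2
from station import ctrl, optics
def cloud(name):
    im,d=optics.get_image(name); p=optics.camera_params(name); K=np.array(p["mtx"]); T=np.array(p["extrinsics"])
    v,u=np.mgrid[0:d.shape[0],0:d.shape[1]]
    P=np.stack([(u-K[0,2])/K[0,0]*d,(v-K[1,2])/K[1,1]*d,d],-1)@T[:3,:3].T+T[:3,3]
    P[d==0]=np.nan
    return im,P
def save(n,im): cv2.imwrite("pics/"+n+".png",np.ascontiguousarray(im[...,::-1]))
E
python3 - <<'E'
from h import *
for n in("top","scene"):
    im,P=cloud(n); save(n+"0",im); np.savez(n+"0.npz",im=im,P=P)
    print(n,optics.camera_params(n))
    for u,v in((0,0),(639,0),(0,399),(639,399),(320,200)): print(u,v,P[v,u].round(3))
o=ctrl.get_obs();print(o)
E
```

```text
pics
top {'mtx': array([[457.39899353,   0.        , 326.49187157],
       [  0.        , 457.39899353, 202.48639382],
       [  0.        ,   0.        ,   1.        ]]), 'extrinsics': array([[ 0.02412397, -0.98745078,  0.15607364,  0.34251104],
       [-0.99957588, -0.02127755,  0.01988293, -0.01343471],
       [-0.01631255, -0.1564871 , -0.98754528,  0.92121059],
       [ 0.        ,  0.        ,  0.        ,  1.        ]])}
0 0 [ 0.928  0.741 -0.   ]
639 0 [ 0.947 -0.662 -0.001]
0 399 [ 0.09   0.626 -0.   ]
639 399 [nan nan nan]
320 200 [ 0.493  0.019 -0.002]
scene {'mtx': array([[453.8468607 ,   0.        , 319.41095568],
       [  0.        , 453.8468607 , 195.48525596],
       [  0.        ,   0.        ,   1.        ]]), 'extrinsics': array([[-0.4778473 ,  0.49894827, -0.72298864,  1.23512014],
       [ 0.8781764 ,  0.2510585 , -0.4071558 ,  0.44172973],
       [-0.02163724, -0.82946986, -0.55813222,  0.65284831],
       [ 0.        ,  0.        ,  0.        ,  1.        ]])}
0 0 [-0.322 -2.492  0.172]
639 0 [-1.316  0.648  0.22 ]
0 399 [ 0.985 -0.959 -0.752]
639 399 [0.701 0.649 0.049]
320 200 [ 0.408 -0.023  0.001]
{'t': 0.1, 'q': array([-1.41002813e+00,  5.32771944e-02,  1.61420112e+00, -3.59755922e-06,
        1.47601557e+00, -1.19011548e-01]), 'dq': array([ 2.71234527e-03, -1.95936496e-03, -1.32571746e-03,  1.02037260e-03,
       -1.90779618e-03, -9.67015050e-05]), 'effort': array([-4.50426396e-04, -3.94904280e+01, -3.71366251e+01, -1.53538322e-04,
        3.90063127e-03,  2.63559691e-06]), 'tool_pos': array([ 0.17248786, -0.60011641,  0.23016789]), 'tool_rot': array([-3.10902131e+00, -4.37780533e-01,  6.79301793e-05]), 'contact_force': array([ 0.05007418,  0.29851602, -0.11079786]), 'wrist_torque': array([ 0.01699891,  0.05297616, -0.01916184]), 'grip_force': 0.0, 'opening': 0.08563925835979112}
```

View pics/top0.png

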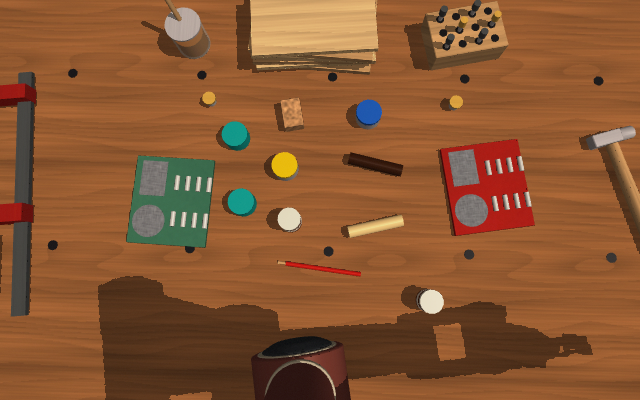

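View pics/scene0.png

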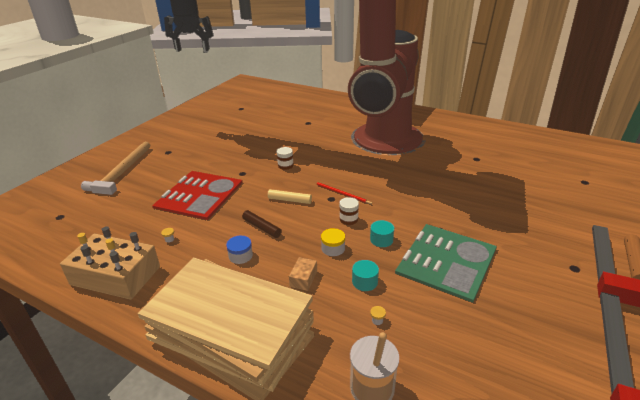

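```bash
cat > meas.py <<'E'
from h import *
def sel(P,c,r,zlo,zhi): return (np.hypot(P[...,0]-c[0],P[...,1]-c[1])<r)&(P[...,2]>zlo)&(P[...,2]<zhi)
def rect(P,m):
    pts=P[m][:,:2].astype(np.float32); (c,s,a)=cv2.minAreaRect(pts*1000)
    b=cv2.boxPoints((c,s,a)); e=max((b[1]-b[0],b[2]-b[1]),key=np.linalg.norm); ang=np.degrees(np.arctan2(e[1],e[0]))
    return np.round(c,1),np.round(sorted(s),1),round((ang+90)%180-90,1),len(pts),"z",np.median(P[m][:,2]).round(4)
def measure(P,pix,zlo,zhi,r=.07):
    c=P[pix[1],pix[0]]; m=sel(P,c,r,zlo,zhi)
    _,l=cv2.connectedComponents(m.astype(np.uint8)); return rect(P,(l==l[pix[1],pix[0]]) if l[pix[1],pix[0]] else m)
E
python3 - <<'E'
from meas import *
Z=dict(wax=(.03,.045),blue=(.03,.045),tq1=(.03,.045),tq2=(.03,.045),jar=(.044,.06),jar2=(.044,.06),cork=(.025,.036),pale=(.012,.03),dark=(.012,.03),green=(.006,.02),red=(.006,.02))
px={'top':dict(wax=(284,165),blue=(369,112),tq1=(236,135),tq2=(241,202),jar=(289,218),jar2=(431,300),cork=(290,112),pale=(375,226),dark=(374,164),green=(190,201),red=(488,185)),
'scene':dict(wax=(334,237),blue=(240,244),tq1=(366,268),tq2=(383,228),jar=(349,203),jar2=(285,152),cork=(306,266),pale=(290,196),dark=(262,223),green=(440,258),red=(200,195))}
for k in Z:
    for n in px:
        if n=='top' : pass
        P=np.load(n+"0.npz")['P']
        r=.14 if k in('green','red') else .07
        try: print(k,n,*measure(P,px[n][k],*Z[k],r))
        except Exception as e: print(k,n,e)
im=np.load("top0.npz")['im']; save("crop0",cv2.resize(im[80:250,200:420],(792,612))[:600])
E
```

```text
wax top [557.1  90.7] [49.8 51. ] 44.1 534 z 0.0365
wax scene [558.6  91.4] [49.9 52. ] 2.8 333 z 0.0356
blue top [670.1 -76. ] [50.5 50.6] -86.6 518 z 0.0365
blue scene [671.3 -76. ] [50.6 52.6] 47.6 340 z 0.0357
tq1 top [618.9 194. ] [50.8 50.9] -72.6 517 z 0.0364
tq1 scene [620.8 194.3] [51.3 51.8] -31.5 430 z 0.0356
tq2 top [482. 174.] [50.7 51.2] -76.8 546 z 0.0363
tq2 scene [483.6 174.2] [50.2 52.6] 13.0 313 z 0.0355
jar top [447.6  76.4] [42.5 43.7] 79.5 417 z 0.0508
jar scene [448.9  76.8] [42.9 44.1] 1.7 194 z 0.0498
jar2 top [ 298.2 -195.1] [42.1 43.8] -89.4 462 z 0.051
jar2 scene [ 299.8 -194.8] [42.6 43.8] 11.2 116 z 0.0492
cork top [668.3  80.9] [39.9 60.8] 10.9 558 z 0.0302
cork scene [670.8  81.2] [41.3 61.8] 9.3 446 z 0.0296
pale top [441.  -92.7] [ 23.8 109.9] -76.1 666 z 0.0225
pale scene [445.9 -92. ] [ 25.8 111.7] -73.9 314 z 0.0201
dark top [567.2 -91.6] [ 24.2 109.8] 77.0 633 z 0.0222
dark scene [569.7 -91.9] [ 23.8 113.3] 77.0 358 z 0.0208
green top [484.6 321.9] [161.2 180.2] -2.6 6744 z 0.0102
green scene [485.5 322.3] [159.9 184.8] -2.5 4555 z 0.0099
red top [ 527.1 -316.8] [162.6 180.1] 8.8 6990 z 0.0109
red scene [ 527.8 -316. ] [161.6 185.5] 8.8 2423 z 0.0098
```

View pics/crop0.png

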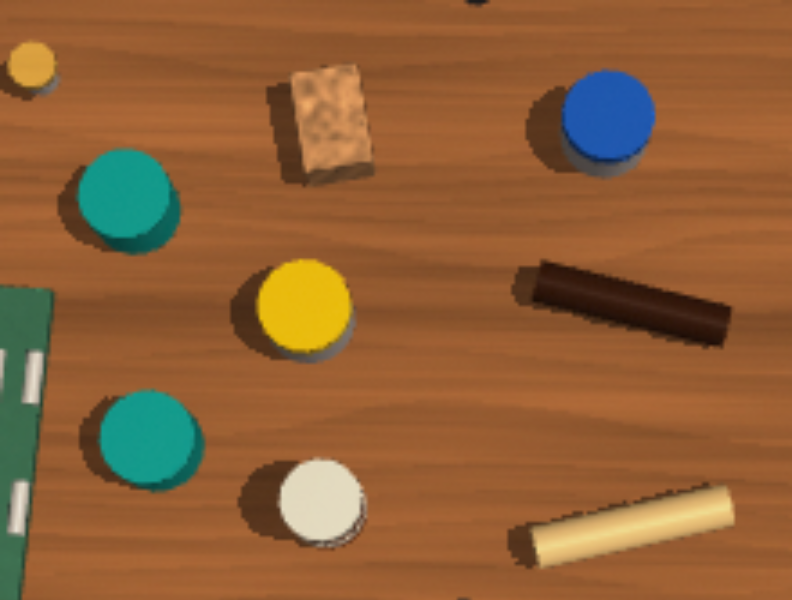

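Top-view candidates:
- **Wax tin:** yellow lid at (284,165). The look-alikes are turquoise at (236,135) and (241,202), plus small yellow caps at (209,98) and (456,101). I choose (284,165).
- **Oil jar:** white lids at (289,219) and (431,301). The first is farther to the robot's left (+y), so I choose it. The crop confirms it at about crop pixel (321,502).
- **Blue tin:** (369,112), to be left where it stands.
- **Dowels, cork and boards:** each has only one candidate.

```bash
cat > plan.py <<'E'
import sys, numpy as np
from scipy.spatial.transform import Rotation as R
from station import ctrl
x,y,z,yaw=map(float,sys.argv[1:5])   # mm, deg
o=ctrl.get_obs(); M=R.from_rotvec(o["tool_rot"]).as_matrix(); p=np.array(o["tool_pos"])*1e3
cur=np.degrees(np.arctan2(M[1,0],M[0,0])); d=(yaw-cur+180)%360-180
N=M@R.from_rotvec([0,0,-np.radians(d)]).as_matrix()
s=N.T@(np.array([x,y,z])-p)
print("t",round(o["t"],2),"pos",p.round(1),"yaw",cur.round(1),"tilt",np.degrees(np.arccos(-M[2,2])).round(2),"open",round(o["opening"]*1e3,1),"grip",round(o["grip_force"],1))
print("roll",round(-np.radians(d),3),"then tx ty tz",s.round(1),"q6",o["q"][5].round(2))
E
python3 -m handwheel '[{"roll":0.06},{"roll":0.06},{},{}]'; python3 plan.py 448.3 76.6 120 9
```

```text
t 0.1 pos [ 172.5 -600.1  230.2] yaw 16.0 tilt 0.11 open 85.6 grip 0.0
roll 0.123 then tx ty tz [ 378.3 -625.   111.4] q6 -0.12$[0]: bad value
```

```bash
python3 -m handwheel '[{"roll":0.06},{"roll":0.06},{"tx":20},{"tx":35},{"tx":35},{"tx":35},{"tx":35},{"tx":35},{"tx":35},{"tx":35},{"tx":35},{"tx":20}]'; 
python3 -m handwheel '[{"tx":20,"ty":-5},{"tx":18,"ty":-35},{"tx":18,"ty":-35},{"ty":-35},{"ty":-35},{"ty":-35},{"ty":-35},{"ty":-35},{"ty":-35},{"ty":-35},{"ty":-35},{"ty":-35}]'; python3 plan.py 448.3 76.6 120 9
```

```text
t 0.1 pos [ 172.5 -600.1  230.2] yaw 16.0 tilt 0.11 open 85.6 grip 0.0
roll 0.123 then tx ty tz [ 378.3 -625.   111.4] q6 -0.12$[0]: bad value
$[0]: bad value
```

```bash
python3 -m handwheel '[{"tx":0,"ty":0,"tz":0,"roll":0.06},{"tx":0,"ty":0,"tz":0,"roll":0.06},{"tx":20,"ty":0,"tz":0,"roll":0},{"tx":35,"ty":0,"tz":0,"roll":0},{"tx":35,"ty":0,"tz":0,"roll":0},{"tx":35,"ty":0,"tz":0,"roll":0},{"tx":35,"ty":0,"tz":0,"roll":0},{"tx":35,"ty":0,"tz":0,"roll":0},{"tx":35,"ty":0,"tz":0,"roll":0},{"tx":35,"ty":0,"tz":0,"roll":0},{"tx":20,"ty":0,"tz":0,"roll":0},{"tx":0,"ty":0,"tz":0,"roll":0}]'; python3 plan.py 448.3 76.6 120 9
```

```text
t: 1.1
tool_pos: [0.4577, -0.5534, 0.2301]
tool_rot: [-3.129, -0.258, -0.001]
contact_force: [0.1, 1.0, 1.0]
opening: 0.0855
grip_force: 0.0
t 1.1 pos [ 457.7 -553.4  230.1] yaw 9.4 tilt 0.1 open 85.5 grip 0.0
roll 0.007 then tx ty tz [  89.1 -623.5  111.1] q6 0.42
```

```bash
python3 -m handwheel '[{"tx":0,"ty":-15,"tz":0,"roll":0.007},{"tx":0,"ty":-35,"tz":0,"roll":0},{"tx":0,"ty":-35,"tz":0,"roll":0},{"tx":0,"ty":-35,"tz":0,"roll":0},{"tx":0,"ty":-35,"tz":0,"roll":0},{"tx":0,"ty":-35,"tz":0,"roll":0},{"tx":0,"ty":-35,"tz":0,"roll":0},{"tx":0,"ty":-35,"tz":0,"roll":0},{"tx":0,"ty":-35,"tz":0,"roll":0},{"tx":0,"ty":-35,"tz":0,"roll":0},{"tx":0,"ty":-35,"tz":0,"roll":0},{"tx":0,"ty":-35,"tz":0,"roll":0}]' 64 >/dev/null
python3 -m handwheel '[{"tx":15,"ty":-35,"tz":15,"roll":0},{"tx":15,"ty":-35,"tz":15,"roll":0},{"tx":15,"ty":-35,"tz":15,"roll":0},{"tx":15,"ty":-35,"tz":15,"roll":0},{"tx":15,"ty":-35,"tz":15,"roll":0},{"tx":14,"ty":-30,"tz":15,"roll":0},{"tx":0,"ty":-15,"tz":11,"roll":0},{"tx":0,"ty":0,"tz":10,"roll":0},{"tx":0,"ty":0,"tz":0,"roll":0},{"tx":0,"ty":0,"tz":0,"roll":0}]'; python3 plan.py 448.3 76.6 14 9
```

```text
t: 2.93
tool_pos: [0.4468, 0.0701, 0.1196]
tool_rot: [3.132, 0.239, -0.003]
contact_force: [0.4, -0.2, 1.0]
opening: 0.064
grip_force: 0.0
t 2.93 pos [446.8  70.1 119.6] yaw 8.7 tilt 0.1 open 64.0 grip 0.0
roll -0.005 then tx ty tz [  2.7  -6.3 105.6] q6 1.41
```

Down over the jar, then close.

```bash
python3 -m handwheel '[{"tx":1,"ty":-3,"tz":10,"roll":-0.005},{"tx":1,"ty":-3,"tz":25,"roll":0},{"tx":0.5,"ty":0,"tz":25,"roll":0},{"tx":0,"ty":0,"tz":20,"roll":0},{"tx":0,"ty":0,"tz":15,"roll":0},{"tx":0,"ty":0,"tz":10,"roll":0},{"tx":0,"ty":0,"tz":0,"roll":0},{"tx":0,"ty":0,"tz":0,"roll":0}]'; python3 plan.py 448.3 76.6 14 9
python3 -m handwheel '[{"tx":0,"ty":0,"tz":0,"roll":0},{"tx":0,"ty":0,"tz":0,"roll":0},{"tx":0,"ty":0,"tz":0,"roll":0},{"tx":0,"ty":0,"tz":0,"roll":0},{"tx":0,"ty":0,"tz":0,"roll":0},{"tx":0,"ty":0,"tz":0,"roll":0},{"tx":0,"ty":0,"tz":0,"roll":0},{"tx":0,"ty":0,"tz":0,"roll":0}]' 35 40; python3 plan.py 477.8 -283.6 120 8.8
```

```text
t: 3.6
tool_pos: [0.4493, 0.0767, 0.0155]
tool_rot: [3.132, 0.246, 0.0]
contact_force: [-0.7, 0.2, 0.8]
opening: 0.0641
grip_force: 0.0
t 3.6 pos [449.3  76.7  15.5] yaw 9.0 tilt 0.0 open 64.1 grip 0.0
roll -0.0 then tx ty tz [-1.  -0.   1.5] q6 1.42
t: 4.27
tool_pos: [0.4506, 0.0772, 0.017]
tool_rot: [3.131, 0.248, 0.005]
contact_force: [-0.7, -0.6, 5.2]
opening: 0.0428
grip_force: 41.1
t 4.27 pos [450.6  77.2  17. ] yaw 9.0 tilt 0.19 open 42.8 grip 41.1
roll 0.004 then tx ty tz [ -28.   360.8 -102.8] q6 1.42
```

```bash
python3 -m handwheel '[{"tx":0,"ty":0,"tz":-10,"roll":0},{"tx":0,"ty":0,"tz":-25,"roll":0},{"tx":0,"ty":0,"tz":-30,"roll":0},{"tx":0,"ty":15,"tz":-30,"roll":0},{"tx":-3,"ty":33,"tz":-8,"roll":0},{"tx":-3,"ty":33,"tz":0,"roll":0},{"tx":-3,"ty":33,"tz":0,"roll":0},{"tx":-3,"ty":33,"tz":0,"roll":0},{"tx":-3,"ty":33,"tz":0,"roll":0},{"tx":-3,"ty":33,"tz":0,"roll":0},{"tx":-3,"ty":33,"tz":0,"roll":0},{"tx":-3,"ty":33,"tz":0,"roll":0}]' >/dev/null
python3 -m handwheel '[{"tx":-3,"ty":33,"tz":0,"roll":0},{"tx":0,"ty":30,"tz":0,"roll":0},{"tx":0,"ty":15,"tz":0,"roll":0},{"tx":0,"ty":4,"tz":0,"roll":0},{"tx":0,"ty":0,"tz":0,"roll":0},{"tx":0,"ty":0,"tz":0,"roll":0},{"tx":0,"ty":0,"tz":0,"roll":0}]'; python3 plan.py 479 -283.6 29 8.8
```

```text
t: 5.85
tool_pos: [0.4789, -0.2819, 0.118]
tool_rot: [-3.131, -0.25, 0.001]
contact_force: [-0.1, -0.2, -1.2]
opening: 0.0431
grip_force: 41.1
t 5.85 pos [ 478.9 -281.9  118. ] yaw 9.1 tilt 0.07 open 43.1 grip 41.1
roll 0.006 then tx ty tz [-0.1  1.8 89. ] q6 0.75
```

```bash
python3 -m handwheel '[{"tx":0,"ty":1,"tz":15,"roll":0.006},{"tx":0,"ty":0.8,"tz":25,"roll":0},{"tx":0,"ty":0,"tz":20,"roll":0},{"tx":0,"ty":0,"tz":15,"roll":0},{"tx":0,"ty":0,"tz":8,"roll":0},{"tx":0,"ty":0,"tz":4,"roll":0},{"tx":0,"ty":0,"tz":2,"roll":0},{"tx":0,"ty":0,"tz":0,"roll":0},{"tx":0,"ty":0,"tz":0,"roll":0}]'; python3 plan.py 479 -283.6 27 8.8
```

```text
t: 6.6
tool_pos: [0.4801, -0.2856, 0.0305]
tool_rot: [3.131, 0.239, 0.002]
contact_force: [-0.6, -0.5, -1.1]
opening: 0.0428
grip_force: 41.1
t 6.6 pos [ 480.1 -285.6   30.5] yaw 8.7 tilt 0.11 open 42.8 grip 41.1
roll -0.001 then tx ty tz [-0.8 -2.1  3.5] q6 0.75
```

```bash
python3 -m handwheel '[{"tx":-0.5,"ty":-1,"tz":1.5,"roll":0},{"tx":0,"ty":0,"tz":1,"roll":0},{"tx":0,"ty":0,"tz":0.5,"roll":0},{"tx":0,"ty":0,"tz":0,"roll":0},{"tx":0,"ty":0,"tz":0,"roll":0}]'
python3 -m handwheel '[{"tx":0,"ty":0,"tz":0,"roll":0},{"tx":0,"ty":0,"tz":0,"roll":0},{"tx":0,"ty":0,"tz":0,"roll":0},{"tx":0,"ty":0,"tz":0,"roll":0},{"tx":0,"ty":0,"tz":-10,"roll":0},{"tx":0,"ty":0,"tz":-25,"roll":0},{"tx":0,"ty":0,"tz":-30,"roll":0},{"tx":0,"ty":0,"tz":-25,"roll":0},{"tx":0,"ty":0,"tz":-10,"roll":0},{"tx":0,"ty":0,"tz":0,"roll":0},{"tx":0,"ty":0,"tz":0,"roll":0}]' 64; python3 plan.py 669.5 81 115 10
```

```text
t: 7.02
tool_pos: [0.479, -0.2846, 0.0271]
tool_rot: [3.132, 0.238, 0.001]
contact_force: [-0.8, 1.4, 4.6]
opening: 0.0432
grip_force: 41.4
t: 7.93
tool_pos: [0.4787, -0.2844, 0.1264]
tool_rot: [3.132, 0.238, 0.001]
contact_force: [-0.4, 0.4, -1.4]
opening: 0.0638
grip_force: 0.0
t 7.93 pos [ 478.7 -284.4  126.4] yaw 8.7 tilt 0.04 open 63.8 grip 0.0
roll -0.023 then tx ty tz [ 251.3 -326.7   11.3] q6 0.75
```

```bash
python3 -m handwheel '[{"tx":10,"ty":-12,"tz":0,"roll":-0.023},{"tx":20,"ty":-27,"tz":0,"roll":0},{"tx":24,"ty":-32,"tz":0,"roll":0},{"tx":24,"ty":-32,"tz":0,"roll":0},{"tx":24,"ty":-32,"tz":0,"roll":0},{"tx":24,"ty":-32,"tz":0,"roll":0},{"tx":24,"ty":-32,"tz":0,"roll":0},{"tx":24,"ty":-32,"tz":0,"roll":0},{"tx":24,"ty":-32,"tz":0,"roll":0},{"tx":24,"ty":-32,"tz":0,"roll":0},{"tx":20,"ty":-22,"tz":0,"roll":0},{"tx":9,"ty":-10,"tz":0,"roll":0}]' >/dev/null
python3 -m handwheel '[{"tx":0,"ty":0,"tz":0,"roll":0},{"tx":0,"ty":0,"tz":0,"roll":0},{"tx":0,"ty":0,"tz":0,"roll":0}]'; python3 plan.py 669.5 81 6 10
```

```text
t: 9.18
tool_pos: [0.6681, 0.0798, 0.1248]
tool_rot: [3.129, 0.273, -0.004]
contact_force: [0.7, 0.1, 0.4]
opening: 0.0642
grip_force: 0.0
t 9.18 pos [668.1  79.8 124.8] yaw 10.0 tilt 0.16 open 64.2 grip 0.0
roll -0.001 then tx ty tz [  1.9  -0.9 118.8] q6 1.41
```

```bash
python3 -m handwheel '[{"tx":1,"ty":-0.5,"tz":12,"roll":0},{"tx":0,"ty":0,"tz":28,"roll":0},{"tx":0,"ty":0,"tz":28,"roll":0},{"tx":0,"ty":0,"tz":25,"roll":0},{"tx":0,"ty":0,"tz":14,"roll":0},{"tx":0,"ty":0,"tz":8,"roll":0},{"tx":0,"ty":0,"tz":2,"roll":0},{"tx":0,"ty":0,"tz":0,"roll":0},{"tx":0,"ty":0,"tz":0,"roll":0}]'; python3 plan.py 669.5 81 6 10
python3 -m handwheel '[{"tx":0,"ty":0,"tz":0,"roll":0},{"tx":0,"ty":0,"tz":0,"roll":0},{"tx":0,"ty":0,"tz":0,"roll":0},{"tx":0,"ty":0,"tz":0,"roll":0},{"tx":0,"ty":0,"tz":0,"roll":0},{"tx":0,"ty":0,"tz":0,"roll":0},{"tx":0,"ty":0,"tz":0,"roll":0},{"tx":0,"ty":0,"tz":0,"roll":0}]' 30 40; python3 plan.py 564.8 -270.1 115 8.8
```

```text
t: 9.93
tool_pos: [0.6715, 0.0816, 0.011]
tool_rot: [3.129, 0.274, 0.004]
contact_force: [0.2, 0.3, 0.4]
opening: 0.0643
grip_force: 0.0
t 9.93 pos [671.5  81.6  11. ] yaw 10.0 tilt 0.16 open 64.3 grip 0.0
roll -0.0 then tx ty tz [-2.1  0.2  5. ] q6 1.41
t: 10.6
tool_pos: [0.6717, 0.0819, 0.0113]
tool_rot: [3.129, 0.274, 0.005]
contact_force: [-0.5, 0.7, 6.9]
opening: 0.0393
grip_force: 42.0
t 10.6 pos [671.7  81.9  11.3] yaw 10.0 tilt 0.18 open 39.3 grip 42.0
roll 0.021 then tx ty tz [-159.1  331.6 -104.1] q6 1.41
```

```bash
python3 -m handwheel '[{"tx":0,"ty":0,"tz":-10,"roll":0},{"tx":0,"ty":0,"tz":-25,"roll":0},{"tx":0,"ty":0,"tz":-30,"roll":0},{"tx":-5,"ty":15,"tz":-30,"roll":0.02},{"tx":-15,"ty":32,"tz":-9,"roll":0},{"tx":-15,"ty":32,"tz":0,"roll":0},{"tx":-15,"ty":32,"tz":0,"roll":0},{"tx":-15,"ty":32,"tz":0,"roll":0},{"tx":-15,"ty":32,"tz":0,"roll":0},{"tx":-15,"ty":32,"tz":0,"roll":0},{"tx":-15,"ty":32,"tz":0,"roll":0},{"tx":-15,"ty":32,"tz":0,"roll":0}]' >/dev/null
python3 -m handwheel '[{"tx":-15,"ty":30,"tz":0,"roll":0},{"tx":-11,"ty":20,"tz":0,"roll":0},{"tx":-6,"ty":11,"tz":0,"roll":0},{"tx":0,"ty":0,"tz":0,"roll":0},{"tx":0,"ty":0,"tz":0,"roll":0},{"tx":0,"ty":0,"tz":0,"roll":0}]'; python3 plan.py 566.5 -270 22 8.8
```

```text
t: 12.1
tool_pos: [0.5669, -0.2691, 0.1132]
tool_rot: [-3.131, -0.245, 0.0]
contact_force: [0.2, 1.0, -0.7]
opening: 0.039
grip_force: 41.3
t 12.1 pos [ 566.9 -269.1  113.2] yaw 8.9 tilt 0.05 open 39.0 grip 41.3
roll 0.002 then tx ty tz [-0.5  0.9 91.2] q6 0.85
```

```bash
python3 -m handwheel '[{"tx":-0.5,"ty":1,"tz":15,"roll":0},{"tx":0,"ty":0,"tz":25,"roll":0},{"tx":0,"ty":0,"tz":20,"roll":0},{"tx":0,"ty":0,"tz":15,"roll":0},{"tx":0,"ty":0,"tz":8,"roll":0},{"tx":0,"ty":0,"tz":5,"roll":0},{"tx":0,"ty":0,"tz":2,"roll":0},{"tx":0,"ty":0,"tz":0,"roll":0},{"tx":0,"ty":0,"tz":0,"roll":0}]'; python3 plan.py 566.5 -270 21.5 8.8
```

```text
t: 12.85
tool_pos: [0.5671, -0.272, 0.0245]
tool_rot: [3.131, 0.243, 0.003]
contact_force: [0.8, 0.4, -0.6]
opening: 0.0391
grip_force: 41.3
t 12.85 pos [ 567.1 -272.    24.5] yaw 8.9 tilt 0.12 open 39.1 grip 41.3
roll 0.001 then tx ty tz [-0.3 -2.   3. ] q6 0.85
```

Lower, release, rise.

```bash
python3 -m handwheel '[{"tx":0,"ty":-1,"tz":1.5,"roll":0},{"tx":0,"ty":0,"tz":1,"roll":0},{"tx":0,"ty":0,"tz":0.5,"roll":0},{"tx":0,"ty":0,"tz":0,"roll":0},{"tx":0,"ty":0,"tz":0,"roll":0}]'
python3 -m handwheel '[{"tx":0,"ty":0,"tz":0,"roll":0},{"tx":0,"ty":0,"tz":0,"roll":0},{"tx":0,"ty":0,"tz":0,"roll":0},{"tx":0,"ty":0,"tz":0,"roll":0},{"tx":0,"ty":0,"tz":-10,"roll":0},{"tx":0,"ty":0,"tz":-25,"roll":0},{"tx":0,"ty":0,"tz":-30,"roll":0},{"tx":0,"ty":0,"tz":-25,"roll":0},{"tx":0,"ty":0,"tz":-10,"roll":0},{"tx":0,"ty":0,"tz":0,"roll":0},{"tx":0,"ty":0,"tz":0,"roll":0}]' 60
python3 -m handwheel '[{"tx":0,"ty":0,"tz":0,"roll":-0.1},{"tx":0,"ty":0,"tz":0,"roll":-0.1},{"tx":0,"ty":0,"tz":0,"roll":-0.1},{"tx":0,"ty":0,"tz":0,"roll":-0.1},{"tx":0,"ty":0,"tz":0,"roll":-0.1},{"tx":0,"ty":0,"tz":0,"roll":-0.1},{"tx":0,"ty":0,"tz":0,"roll":-0.1},{"tx":0,"ty":0,"tz":0,"roll":-0.1},{"tx":0,"ty":0,"tz":0,"roll":-0.1},{"tx":0,"ty":0,"tz":0,"roll":-0.1},{"tx":0,"ty":0,"tz":0,"roll":-0.1},{"tx":0,"ty":0,"tz":0,"roll":-0.09}]' 50; python3 plan.py 568 -91.7 110 77
```

```text
t: 13.27
tool_pos: [0.5666, -0.2708, 0.0213]
tool_rot: [3.132, 0.243, 0.001]
contact_force: [-1.4, 0.9, 5.1]
opening: 0.0389
grip_force: 41.8
t: 14.18
tool_pos: [0.5661, -0.2706, 0.1204]
tool_rot: [3.132, 0.243, 0.001]
contact_force: [0.2, -0.3, -0.1]
opening: 0.0602
grip_force: 0.0
t: 15.18
tool_pos: [0.5645, -0.2696, 0.1169]
tool_rot: [-2.449, -1.96, 0.003]
contact_force: [0.4, 0.2, -0.5]
opening: 0.0503
grip_force: 0.0
t 15.18 pos [ 564.5 -269.6  116.9] yaw 77.3 tilt 0.3 open 50.3 grip 0.0
roll 0.006 then tx ty tz [174.1 -36.6   7.4] q6 -0.34
```

```bash
python3 -m handwheel '[{"tx":10,"ty":-3,"tz":0,"roll":0.006},{"tx":25,"ty":-6,"tz":0,"roll":0},{"tx":30,"ty":-6,"tz":0,"roll":0},{"tx":30,"ty":-6,"tz":0,"roll":0},{"tx":30,"ty":-6,"tz":0,"roll":0},{"tx":30,"ty":-6,"tz":0,"roll":0},{"tx":15,"ty":-3,"tz":0,"roll":0},{"tx":4,"ty":-1,"tz":0,"roll":0},{"tx":0,"ty":0,"tz":0,"roll":0},{"tx":0,"ty":0,"tz":0,"roll":0}]'; python3 plan.py 568 -91.7 5 77
```

```text
t: 16.02
tool_pos: [0.5694, -0.0928, 0.1193]
tool_rot: [-2.464, -1.948, 0.002]
contact_force: [-0.9, -0.5, 0.4]
opening: 0.0498
grip_force: 0.0
t 16.02 pos [569.4 -92.8 119.3] yaw 76.7 tilt 0.09 open 49.8 grip 0.0
roll -0.006 then tx ty tz [  0.8  -1.5 114.3] q6 -0.06
```

```bash
python3 - <<'E'
from meas import *
for n,J,C in(("top",(477,-284),(565,-270)),("scene",(477,-284),(565,-270))):
    im,P=cloud(n); np.savez(n+"1.npz",im=im,P=P); save(n+"1",im)
    for nm,c,z in(("jar",J,(.053,.068)),("cork",C,(.034,.046))):
        m=sel(P,(c[0]/1e3,c[1]/1e3),.05,*z); print(n,nm,*rect(P,m))
E
```

```text
top jar [ 476.3 -284.6] [42.9 43.1] 84.5 448 z 0.061
top cork [ 564.5 -271.1] [40.8 61.1] 9.7 627 z 0.0405
scene jar [ 477.  -284.3] [41.3 46.7] 40.3 150 z 0.0597
scene cork [ 565.5 -271.2] [41.4 65.1] 6.5 257 z 0.0389
```

Jar and cork are within 2 mm of their targets. Next is the dark dowel.

```bash
python3 -m handwheel '[{"tx":0,"ty":-1,"tz":12,"roll":-0.004},{"tx":0,"ty":0,"tz":28,"roll":0},{"tx":0,"ty":0,"tz":28,"roll":0},{"tx":0,"ty":0,"tz":22,"roll":0},{"tx":0,"ty":0,"tz":12,"roll":0},{"tx":0,"ty":0,"tz":8,"roll":0},{"tx":0,"ty":0,"tz":2,"roll":0},{"tx":0,"ty":0,"tz":0,"roll":0},{"tx":0,"ty":0,"tz":0,"roll":0}]'; python3 plan.py 568 -91.7 4.5 77
```

```text
t: 16.87
tool_pos: [0.5702, -0.0929, 0.0096]
tool_rot: [2.458, 1.953, 0.002]
contact_force: [0.4, 0.0, 0.1]
opening: 0.0499
grip_force: 0.0
t 16.87 pos [570.2 -92.9   9.6] yaw 76.9 tilt 0.14 open 49.9 grip 0.0
roll -0.001 then tx ty tz [ 0.7 -2.4  5.1] q6 -0.06
```

```bash
python3 -m handwheel '[{"tx":0,"ty":-1,"tz":2.5,"roll":0},{"tx":0,"ty":-1,"tz":2,"roll":0},{"tx":0,"ty":0,"tz":0,"roll":0},{"tx":0,"ty":0,"tz":0,"roll":0}]'; python3 plan.py 568 -91.7 4.5 77
python3 -m handwheel '[{"tx":0,"ty":0,"tz":0,"roll":0},{"tx":0,"ty":0,"tz":0,"roll":0},{"tx":0,"ty":0,"tz":0,"roll":0},{"tx":0,"ty":0,"tz":0,"roll":0},{"tx":0,"ty":0,"tz":0,"roll":0},{"tx":0,"ty":0,"tz":0,"roll":0},{"tx":0,"ty":0,"tz":0,"roll":0},{"tx":0,"ty":0,"tz":0,"roll":0},{"tx":0,"ty":0,"tz":0,"roll":0},{"tx":0,"ty":0,"tz":0,"roll":0}]' 14 40; python3 plan.py 568 -91.7 100 77
```

```text
t: 17.2
tool_pos: [0.5671, -0.092, 0.0041]
tool_rot: [2.459, 1.954, 0.0]
contact_force: [-0.2, -0.1, 0.3]
opening: 0.05
grip_force: 0.0
t 17.2 pos [567.1 -92.    4.1] yaw 76.9 tilt 0.02 open 50.0 grip 0.0
roll -0.001 then tx ty tz [ 0.5  0.8 -0.4] q6 -0.06
t: 18.03
tool_pos: [0.5674, -0.0921, 0.0041]
tool_rot: [2.459, 1.954, 0.001]
contact_force: [-0.9, 0.2, 3.8]
opening: 0.0225
grip_force: 39.4
t 18.03 pos [567.4 -92.1   4.1] yaw 76.9 tilt 0.04 open 22.5 grip 39.4
roll -0.001 then tx ty tz [  0.5   0.5 -95.9] q6 -0.06
```

```bash
python3 -m handwheel '[{"tx":0,"ty":0,"tz":-8,"roll":0},{"tx":0,"ty":0,"tz":-20,"roll":0},{"tx":0,"ty":0,"tz":-30,"roll":0},{"tx":0,"ty":0,"tz":-30,"roll":0},{"tx":0,"ty":0,"tz":-20,"roll":0},{"tx":0,"ty":0,"tz":-8,"roll":0}]'
python3 -m handwheel '[{"tx":0,"ty":0,"tz":0,"roll":0.06},{"tx":0,"ty":0,"tz":0,"roll":0.1},{"tx":0,"ty":0,"tz":0,"roll":0.11},{"tx":0,"ty":0,"tz":0,"roll":0.11},{"tx":0,"ty":0,"tz":0,"roll":0.11},{"tx":0,"ty":0,"tz":0,"roll":0.11},{"tx":0,"ty":0,"tz":0,"roll":0.11},{"tx":0,"ty":0,"tz":0,"roll":0.11},{"tx":0,"ty":0,"tz":0,"roll":0.11},{"tx":0,"ty":0,"tz":0,"roll":0.11},{"tx":0,"ty":0,"tz":0,"roll":0.1},{"tx":0,"ty":0,"tz":0,"roll":0.05}]'; python3 plan.py 533.8 -357.9 120 8.8
```

```text
t: 18.53
tool_pos: [0.5688, -0.0925, 0.1238]
tool_rot: [2.456, 1.951, 0.005]
contact_force: [0.3, 0.0, -0.2]
opening: 0.0226
grip_force: 39.3
t: 19.53
tool_pos: [0.566, -0.0917, 0.1181]
tool_rot: [-3.132, -0.233, 0.004]
contact_force: [0.4, -0.6, -0.7]
opening: 0.0224
grip_force: 39.2
t 19.53 pos [566.  -91.7 118.1] yaw 8.5 tilt 0.17 open 22.4 grip 39.2
roll -0.005 then tx ty tz [-72.5 258.1  -2.1] q6 1.13
```

```bash
python3 -m handwheel '[{"tx":-4,"ty":12,"tz":0,"roll":-0.005},{"tx":-8,"ty":27,"tz":0,"roll":0},{"tx":-9,"ty":32,"tz":0,"roll":0},{"tx":-9,"ty":32,"tz":0,"roll":0},{"tx":-9,"ty":32,"tz":0,"roll":0},{"tx":-9,"ty":32,"tz":0,"roll":0},{"tx":-9,"ty":32,"tz":0,"roll":0},{"tx":-8,"ty":30,"tz":0,"roll":0},{"tx":-5,"ty":20,"tz":0,"roll":0},{"tx":-2.5,"ty":9,"tz":0,"roll":0},{"tx":0,"ty":0,"tz":0,"roll":0},{"tx":0,"ty":0,"tz":0,"roll":0}]'; python3 plan.py 533.8 -357.9 120 8.8
python3 - <<'E'
from meas import *
from h import ctrl
p=ctrl.get_obs()["tool_pos"]
im,P=cloud("top"); g=im.max(-1)<75
m=(abs(P[...,0]-p[0])<.075)&(abs(P[...,1]-p[1])<.02)&(P[...,2]>.105)&(P[...,2]<.155); print(*rect(P,m))
crop=im[110:260,410:580]; save("crop1",cv2.resize(crop,(680,600)))
E
```

```text
t: 20.53
tool_pos: [0.5355, -0.3573, 0.1187]
tool_rot: [-3.13, -0.247, 0.002]
contact_force: [0.2, 0.2, -0.5]
opening: 0.0227
grip_force: 39.3
t 20.53 pos [ 535.5 -357.3  118.7] yaw 9.0 tilt 0.14 open 22.7 grip 39.3
roll 0.004 then tx ty tz [-1.8  0.3 -1.3] q6 0.71
[ 548.2 -351.3] [24.1 86.6] 3.0 271 z 0.1364
```

View pics/crop1.png

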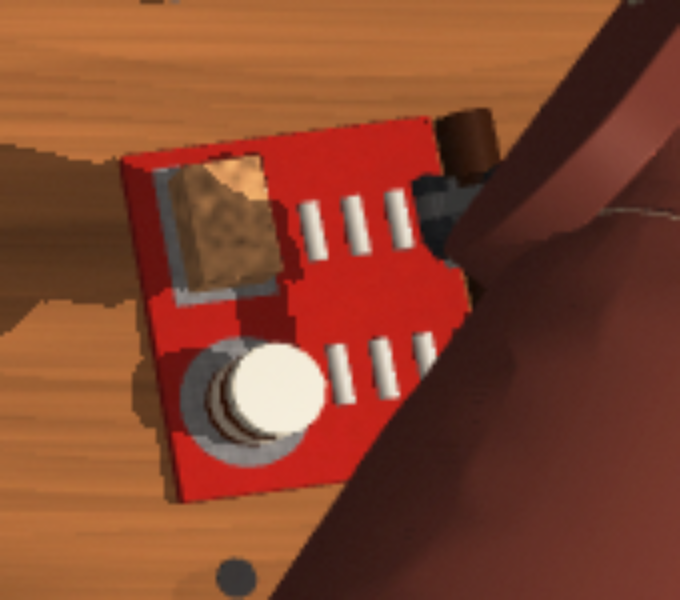

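The crop shows the jar on the round pad at (275,390) and the cork on the oblong pad at (225,225). The dowel is held level along board x at (470,140). Next I lower it.

```bash
python3 -m handwheel '[{"tx":-1,"ty":0,"tz":12,"roll":0.003},{"tx":0,"ty":0,"tz":25,"roll":0},{"tx":0,"ty":0,"tz":25,"roll":0},{"tx":0,"ty":0,"tz":18,"roll":0},{"tx":0,"ty":0,"tz":10,"roll":0},{"tx":0,"ty":0,"tz":5,"roll":0},{"tx":0,"ty":0,"tz":1,"roll":0},{"tx":0,"ty":0,"tz":0,"roll":0},{"tx":0,"ty":0,"tz":0,"roll":0},{"tx":0,"ty":0,"tz":0,"roll":0}]'; python3 plan.py 533.8 -357.9 15 8.8
```

```text
t: 21.42
tool_pos: [0.536, -0.359, 0.0255]
tool_rot: [3.13, 0.243, 0.003]
contact_force: [0.6, 0.2, 0.0]
opening: 0.0223
grip_force: 39.3
t 21.42 pos [ 536.  -359.    25.5] yaw 8.9 tilt 0.16 open 22.3 grip 39.3
roll 0.001 then tx ty tz [-2.  -1.5 10.5] q6 0.71
```

```bash
python3 -m handwheel '[{"tx":-1,"ty":-0.5,"tz":4,"roll":0},{"tx":-0.5,"ty":0,"tz":3,"roll":0},{"tx":0,"ty":0,"tz":2,"roll":0},{"tx":0,"ty":0,"tz":1,"roll":0},{"tx":0,"ty":0,"tz":0,"roll":0},{"tx":0,"ty":0,"tz":0,"roll":0}]'; python3 plan.py 533.8 -357.9 15 8.8
```

```text
t: 21.92
tool_pos: [0.5334, -0.3584, 0.0151]
tool_rot: [-3.132, -0.243, 0.001]
contact_force: [-3.9, 1.8, 6.8]
opening: 0.0224
grip_force: 40.0
t 21.92 pos [ 533.4 -358.4   15.1] yaw 8.9 tilt 0.04 open 22.4 grip 40.0
roll 0.001 then tx ty tz [ 0.5 -0.4  0.1] q6 0.71
```

```bash
python3 -m handwheel '[{"tx":0,"ty":0,"tz":0,"roll":0},{"tx":0,"ty":0,"tz":0,"roll":0},{"tx":0,"ty":0,"tz":0,"roll":0},{"tx":0,"ty":0,"tz":0,"roll":0},{"tx":0,"ty":0,"tz":-10,"roll":0},{"tx":0,"ty":0,"tz":-25,"roll":0},{"tx":0,"ty":0,"tz":-30,"roll":0},{"tx":0,"ty":0,"tz":-25,"roll":0},{"tx":0,"ty":0,"tz":-10,"roll":0},{"tx":0,"ty":0,"tz":0,"roll":0}]' 50
python3 -m handwheel '[{"tx":0,"ty":0,"tz":0,"roll":-0.06},{"tx":0,"ty":0,"tz":0,"roll":-0.11},{"tx":0,"ty":0,"tz":0,"roll":-0.11},{"tx":0,"ty":0,"tz":0,"roll":-0.11},{"tx":0,"ty":0,"tz":0,"roll":-0.11},{"tx":0,"ty":0,"tz":0,"roll":-0.11},{"tx":0,"ty":0,"tz":0,"roll":-0.11},{"tx":0,"ty":0,"tz":0,"roll":-0.11},{"tx":0,"ty":0,"tz":0,"roll":-0.11},{"tx":0,"ty":0,"tz":0,"roll":-0.11},{"tx":0,"ty":0,"tz":0,"roll":-0.11},{"tx":0,"ty":0,"tz":0,"roll":-0.11}]' > /dev/null
python3 -m handwheel '[{"tx":0,"ty":0,"tz":0,"roll":-0.11},{"tx":0,"ty":0,"tz":0,"roll":-0.11},{"tx":0,"ty":0,"tz":0,"roll":-0.11},{"tx":0,"ty":0,"tz":0,"roll":-0.06},{"tx":0,"ty":0,"tz":0,"roll":0},{"tx":0,"ty":0,"tz":0,"roll":0}]'; python3 plan.py 442.5 -92.4 110 104.3
```

```text
t: 22.75
tool_pos: [0.5354, -0.3597, 0.1183]
tool_rot: [3.127, 0.243, 0.008]
contact_force: [0.6, 0.3, -0.4]
opening: 0.0501
grip_force: 0.0
t: 24.25
tool_pos: [0.5326, -0.3574, 0.1118]
tool_rot: [-1.935, -2.471, -0.0]
contact_force: [-0.5, 0.0, 0.7]
opening: 0.0498
grip_force: 0.0
t 24.25 pos [ 532.6 -357.4  111.8] yaw 103.9 tilt 0.17 open 49.8 grip 0.0
roll -0.007 then tx ty tz [279.  -21.9   2.6] q6 -0.95
```

```bash
python3 -m handwheel '[{"tx":12,"ty":-1,"tz":0,"roll":-0.007},{"tx":27,"ty":-2,"tz":0,"roll":0},{"tx":33,"ty":-3,"tz":0,"roll":0},{"tx":33,"ty":-3,"tz":0,"roll":0},{"tx":33,"ty":-3,"tz":0,"roll":0},{"tx":33,"ty":-3,"tz":0,"roll":0},{"tx":33,"ty":-3,"tz":0,"roll":0},{"tx":33,"ty":-2,"tz":0,"roll":0},{"tx":27,"ty":-2,"tz":0,"roll":0},{"tx":15,"ty":0,"tz":0,"roll":0},{"tx":0,"ty":0,"tz":0,"roll":0},{"tx":0,"ty":0,"tz":0,"roll":0}]'; python3 plan.py 442.5 -92.4 5 104.3
python3 - <<'E'
from meas import *
for n in("top","scene"):
    im,P=cloud(n); c=(.534,-.358)
    print(n,"dark",*rect(P,(sel(P,c,.07,.022,.045))))
E
```

```text
t: 25.25
tool_pos: [0.4424, -0.0924, 0.1135]
tool_rot: [1.924, 2.483, -0.0]
contact_force: [0.5, -0.4, 0.0]
opening: 0.05
grip_force: 0.0
t 25.25 pos [442.4 -92.4 113.5] yaw 104.5 tilt 0.01 open 50.0 grip 0.0
roll 0.003 then tx ty tz [-0.000e+00  1.000e-01  1.085e+02] q6 -0.62
top dark [ 529.9 -330.2] [ 80.2 110.3] 8.8 743 z 0.0335
scene dark [ 533.9 -352.5] [ 83.7 103.1] 41.1 284 z 0.0312
```

```bash
python3 -m handwheel '[{"tx":0,"ty":0,"tz":12,"roll":0.002},{"tx":0,"ty":0,"tz":28,"roll":0},{"tx":0,"ty":0,"tz":25,"roll":0},{"tx":0,"ty":0,"tz":20,"roll":0},{"tx":0,"ty":0,"tz":12,"roll":0},{"tx":0,"ty":0,"tz":7,"roll":0},{"tx":0,"ty":0,"tz":0,"roll":0},{"tx":0,"ty":0,"tz":0,"roll":0},{"tx":0,"ty":0,"tz":0,"roll":0}]'; python3 plan.py 442.5 -92.4 4.5 104.3
```

```text
t: 26.1
tool_pos: [0.4438, -0.0939, 0.0107]
tool_rot: [1.928, 2.478, 0.001]
contact_force: [-0.0, 0.2, 1.0]
opening: 0.0496
grip_force: 0.0
t 26.1 pos [443.8 -93.9  10.7] yaw 104.2 tilt 0.1 open 49.6 grip 0.0
roll -0.001 then tx ty tz [ 1.8 -0.9  6.2] q6 -0.62
```

```bash
python3 -m handwheel '[{"tx":0.5,"ty":-0.5,"tz":3,"roll":0},{"tx":0.5,"ty":0,"tz":3,"roll":0},{"tx":0,"ty":0,"tz":0,"roll":0},{"tx":0,"ty":0,"tz":0,"roll":0}]'; python3 plan.py 442.5 -92.4 4.5 104.3
python3 -m handwheel '[{"tx":0,"ty":0,"tz":0,"roll":0},{"tx":0,"ty":0,"tz":0,"roll":0},{"tx":0,"ty":0,"tz":0,"roll":0},{"tx":0,"ty":0,"tz":0,"roll":0},{"tx":0,"ty":0,"tz":0,"roll":0},{"tx":0,"ty":0,"tz":0,"roll":0},{"tx":0,"ty":0,"tz":0,"roll":0},{"tx":0,"ty":0,"tz":0,"roll":0},{"tx":0,"ty":0,"tz":0,"roll":0},{"tx":0,"ty":0,"tz":0,"roll":0}]' 14 40
python3 plan.py 442.5 -92.4 4.5 104.3
python3 -m handwheel '[{"tx":0,"ty":0,"tz":-8,"roll":0},{"tx":0,"ty":0,"tz":-20,"roll":0},{"tx":0,"ty":0,"tz":-30,"roll":0},{"tx":0,"ty":0,"tz":-30,"roll":0},{"tx":0,"ty":0,"tz":-20,"roll":0},{"tx":0,"ty":0,"tz":-8,"roll":0}]' >/dev/null
python3 -m handwheel '[{"tx":0,"ty":0,"tz":0,"roll":-0.06},{"tx":0,"ty":0,"tz":0,"roll":-0.1},{"tx":0,"ty":0,"tz":0,"roll":-0.12},{"tx":0,"ty":0,"tz":0,"roll":-0.12},{"tx":0,"ty":0,"tz":0,"roll":-0.12},{"tx":0,"ty":0,"tz":0,"roll":-0.12},{"tx":0,"ty":0,"tz":0,"roll":-0.12},{"tx":0,"ty":0,"tz":0,"roll":-0.12},{"tx":0,"ty":0,"tz":0,"roll":-0.12},{"tx":0,"ty":0,"tz":0,"roll":-0.12},{"tx":0,"ty":0,"tz":0,"roll":-0.1},{"tx":0,"ty":0,"tz":0,"roll":-0.06}]'; python3 plan.py 483.2 280.1 120 177.5
```

```text
t: 26.43
tool_pos: [0.4422, -0.0923, 0.0039]
tool_rot: [1.928, 2.48, 0.0]
contact_force: [-0.5, -0.1, 0.5]
opening: 0.0501
grip_force: 0.0
t 26.43 pos [442.2 -92.3   3.9] yaw 104.3 tilt 0.01 open 50.1 grip 0.0
roll -0.0 then tx ty tz [-0.2  0.3 -0.6] q6 -0.62
t: 27.27
tool_pos: [0.4425, -0.0925, 0.0041]
tool_rot: [1.928, 2.48, 0.0]
contact_force: [0.2, 0.9, 3.6]
opening: 0.0223
grip_force: 39.4
t 27.27 pos [442.5 -92.5   4.1] yaw 104.3 tilt 0.04 open 22.3 grip 39.4
roll -0.001 then tx ty tz [ 0.1  0.  -0.4] q6 -0.62
t: 28.77
tool_pos: [0.4411, -0.092, 0.1183]
tool_rot: [-0.059, -3.138, -0.001]
contact_force: [-0.2, 0.7, -0.4]
opening: 0.0224
grip_force: 39.2
t 28.77 pos [441.1 -92.  118.3] yaw 177.9 tilt 0.16 open 22.4 grip 39.2
roll 0.006 then tx ty tz [-25.8 373.6  -1.5] q6 -1.9
```

```bash
python3 -m handwheel '[{"tx":-1,"ty":12,"tz":0,"roll":0.006},{"tx":-2,"ty":27,"tz":0,"roll":0},{"tx":-3,"ty":34,"tz":0,"roll":0},{"tx":-3,"ty":34,"tz":0,"roll":0},{"tx":-3,"ty":34,"tz":0,"roll":0},{"tx":-3,"ty":34,"tz":0,"roll":0},{"tx":-3,"ty":34,"tz":0,"roll":0},{"tx":-2,"ty":34,"tz":0,"roll":0},{"tx":-2,"ty":34,"tz":0,"roll":0},{"tx":-2,"ty":34,"tz":0,"roll":0},{"tx":-1,"ty":30,"tz":0,"roll":0},{"tx":-1,"ty":20,"tz":0,"roll":0}]' >/dev/null
python3 -m handwheel '[{"tx":0,"ty":10,"tz":0,"roll":0},{"tx":0,"ty":2,"tz":0,"roll":0},{"tx":0,"ty":0,"tz":0,"roll":0},{"tx":0,"ty":0,"tz":0,"roll":0},{"tx":0,"ty":0,"tz":0,"roll":0}]'; python3 plan.py 483.2 280.1 120 177.5
```

```text
t: 30.18
tool_pos: [0.4858, 0.2777, 0.1195]
tool_rot: [-0.077, -3.14, 0.001]
contact_force: [0.3, 0.1, -0.1]
opening: 0.0225
grip_force: 39.3
t 30.18 pos [485.8 277.7 119.5] yaw 177.2 tilt 0.05 open 22.5 grip 39.3
roll -0.006 then tx ty tz [ 2.7  2.3 -0.5] q6 -1.14
```

```bash
python3 -m handwheel '[{"tx":1.5,"ty":1,"tz":12,"roll":-0.003},{"tx":1,"ty":1,"tz":25,"roll":0},{"tx":0,"ty":0,"tz":25,"roll":0},{"tx":0,"ty":0,"tz":18,"roll":0},{"tx":0,"ty":0,"tz":10,"roll":0},{"tx":0,"ty":0,"tz":5,"roll":0},{"tx":0,"ty":0,"tz":1,"roll":0},{"tx":0,"ty":0,"tz":0,"roll":0},{"tx":0,"ty":0,"tz":0,"roll":0},{"tx":0,"ty":0,"tz":0,"roll":0}]'; python3 plan.py 483.2 280.1 15 177.5
```

```text
t: 31.02
tool_pos: [0.4846, 0.2815, 0.0253]
tool_rot: [0.07, 3.138, 0.002]
contact_force: [-0.4, 1.1, -0.1]
opening: 0.0222
grip_force: 39.3
t 31.02 pos [484.6 281.5  25.3] yaw 177.4 tilt 0.16 open 22.2 grip 39.3
roll -0.001 then tx ty tz [ 1.4 -1.4 10.3] q6 -1.13
```

```bash
python3 -m handwheel '[{"tx":0.5,"ty":-0.5,"tz":4,"roll":0},{"tx":0.5,"ty":0,"tz":3,"roll":0},{"tx":0,"ty":0,"tz":2,"roll":0},{"tx":0,"ty":0,"tz":1,"roll":0},{"tx":0,"ty":0,"tz":0,"roll":0},{"tx":0,"ty":0,"tz":0,"roll":0}]'; python3 plan.py 483.2 280.1 15 177.5
```

```text
t: 31.52
tool_pos: [0.4826, 0.281, 0.015]
tool_rot: [-0.07, -3.14, -0.001]
contact_force: [-4.6, -0.3, 8.3]
opening: 0.0223
grip_force: 40.1
t 31.52 pos [482.6 281.   15. ] yaw 177.4 tilt 0.03 open 22.3 grip 40.1
roll -0.001 then tx ty tz [-0.6 -0.9  0. ] q6 -1.13
```

```bash
python3 -m handwheel '[{"tx":0,"ty":0,"tz":0,"roll":0},{"tx":0,"ty":0,"tz":0,"roll":0},{"tx":0,"ty":0,"tz":0,"roll":0},{"tx":0,"ty":0,"tz":0,"roll":0},{"tx":0,"ty":0,"tz":-10,"roll":0},{"tx":0,"ty":0,"tz":-25,"roll":0},{"tx":0,"ty":0,"tz":-30,"roll":0},{"tx":0,"ty":0,"tz":-25,"roll":0},{"tx":0,"ty":0,"tz":-10,"roll":0},{"tx":0,"ty":0,"tz":0,"roll":0},{"tx":0,"ty":0,"tz":0,"roll":0}]' 50; python3 plan.py 558 91 115 177.5
```

```text
t: 32.43
tool_pos: [0.4825, 0.2806, 0.1139]
tool_rot: [0.07, 3.14, 0.0]
contact_force: [0.1, 0.8, 0.0]
opening: 0.0499
grip_force: 0.0
t 32.43 pos [482.5 280.6 113.9] yaw 177.4 tilt 0.03 open 49.9 grip 0.0
roll -0.001 then tx ty tz [ -83.7 -186.1   -1.1] q6 -1.13
```

```bash
python3 -m handwheel '[{"tx":-5,"ty":-10,"tz":0,"roll":0},{"tx":-11,"ty":-24,"tz":0,"roll":0},{"tx":-13,"ty":-29,"tz":0,"roll":0},{"tx":-13,"ty":-29,"tz":0,"roll":0},{"tx":-13,"ty":-29,"tz":0,"roll":0},{"tx":-13,"ty":-29,"tz":0,"roll":0},{"tx":-10,"ty":-24,"tz":0,"roll":0},{"tx":-5,"ty":-11,"tz":0,"roll":0},{"tx":0,"ty":0,"tz":0,"roll":0},{"tx":0,"ty":0,"tz":0,"roll":0},{"tx":0,"ty":0,"tz":0,"roll":0}]' 72; python3 plan.py 558 91 8 177.5
```

```text
t: 33.35
tool_pos: [0.5562, 0.0928, 0.1127]
tool_rot: [-0.069, -3.139, -0.001]
contact_force: [-0.1, -0.5, 0.6]
opening: 0.0721
grip_force: 0.0
t 33.35 pos [556.2  92.8 112.7] yaw 177.5 tilt 0.12 open 72.1 grip 0.0
roll -0.001 then tx ty tz [ -2.1  -1.8 104.7] q6 -1.49
```

```bash
python3 -m handwheel '[{"tx":-1,"ty":-1,"tz":12,"roll":0},{"tx":0,"ty":0,"tz":28,"roll":0},{"tx":0,"ty":0,"tz":25,"roll":0},{"tx":0,"ty":0,"tz":20,"roll":0},{"tx":0,"ty":0,"tz":12,"roll":0},{"tx":0,"ty":0,"tz":7,"roll":0},{"tx":0,"ty":0,"tz":0,"roll":0},{"tx":0,"ty":0,"tz":0,"roll":0},{"tx":0,"ty":0,"tz":0,"roll":0}]'
python3 -m handwheel '[{"tx":0,"ty":0,"tz":0,"roll":0},{"tx":0,"ty":0,"tz":0,"roll":0},{"tx":0,"ty":0,"tz":0,"roll":0},{"tx":0,"ty":0,"tz":0,"roll":0},{"tx":0,"ty":0,"tz":0,"roll":0},{"tx":0,"ty":0,"tz":0,"roll":0},{"tx":0,"ty":0,"tz":0,"roll":0},{"tx":0,"ty":0,"tz":0,"roll":0}]' 42 45; python3 plan.py 442.8 364 115 177.5
```

```text
t: 34.1
tool_pos: [0.5593, 0.0913, 0.0113]
tool_rot: [0.07, 3.138, 0.0]
contact_force: [0.7, -0.7, 0.7]
opening: 0.0721
grip_force: 0.0
t: 34.77
tool_pos: [0.5596, 0.0911, 0.0116]
tool_rot: [0.07, 3.138, 0.0]
contact_force: [-1.3, 0.8, 5.9]
opening: 0.0505
grip_force: 47.5
t 34.77 pos [559.6  91.1  11.6] yaw 177.4 tilt 0.18 open 50.5 grip 47.5
roll -0.001 then tx ty tz [ 128.2  267.6 -103.7] q6 -1.5
```

```bash
python3 -m handwheel '[{"tx":0,"ty":0,"tz":-10,"roll":0},{"tx":0,"ty":0,"tz":-25,"roll":0},{"tx":0,"ty":0,"tz":-30,"roll":0},{"tx":5,"ty":12,"tz":-30,"roll":0},{"tx":13,"ty":27,"tz":-9,"roll":0},{"tx":15,"ty":32,"tz":0,"roll":0},{"tx":15,"ty":32,"tz":0,"roll":0},{"tx":15,"ty":32,"tz":0,"roll":0},{"tx":15,"ty":32,"tz":0,"roll":0},{"tx":15,"ty":32,"tz":0,"roll":0},{"tx":14,"ty":29,"tz":0,"roll":0},{"tx":12,"ty":22,"tz":0,"roll":0}]' >/dev/null
python3 -m handwheel '[{"tx":7,"ty":14,"tz":0,"roll":0},{"tx":1,"ty":4,"tz":0,"roll":0},{"tx":0,"ty":0,"tz":0,"roll":0},{"tx":0,"ty":0,"tz":0,"roll":0},{"tx":0,"ty":0,"tz":0,"roll":0}]'; python3 plan.py 444 364 21.5 177.5
```

```text
t: 36.18
tool_pos: [0.4436, 0.3634, 0.1137]
tool_rot: [-0.072, -3.141, 0.001]
contact_force: [0.5, -0.7, -0.9]
opening: 0.0507
grip_force: 47.2
t 36.18 pos [443.6 363.4 113.7] yaw 177.4 tilt 0.03 open 50.7 grip 47.2
roll -0.002 then tx ty tz [-0.3  0.7 92.2] q6 -0.97
```

```bash
python3 -m handwheel '[{"tx":0,"ty":0.5,"tz":15,"roll":0},{"tx":0,"ty":0,"tz":25,"roll":0},{"tx":0,"ty":0,"tz":20,"roll":0},{"tx":0,"ty":0,"tz":15,"roll":0},{"tx":0,"ty":0,"tz":8,"roll":0},{"tx":0,"ty":0,"tz":5,"roll":0},{"tx":0,"ty":0,"tz":1,"roll":0},{"tx":0,"ty":0,"tz":0,"roll":0},{"tx":0,"ty":0,"tz":0,"roll":0}]' >/dev/null; python3 plan.py 444 364 21.5 177.5
python3 -m handwheel '[{"tx":0,"ty":0,"tz":1,"roll":0},{"tx":0,"ty":0,"tz":1,"roll":0},{"tx":0,"ty":0,"tz":1,"roll":0},{"tx":0,"ty":0,"tz":0,"roll":0},{"tx":0,"ty":0,"tz":0,"roll":0},{"tx":0,"ty":0,"tz":0,"roll":0}]'; python3 plan.py 444 364 21.5 177.5
```

```text
t 36.93 pos [444.2 365.3  26.1] yaw 177.4 tilt 0.12 open 50.4 grip 47.2
roll -0.001 then tx ty tz [ 0.2 -1.3  4.6] q6 -0.97
t: 37.43
tool_pos: [0.4432, 0.365, 0.0218]
tool_rot: [0.07, 3.141, 0.0]
contact_force: [0.4, 0.3, -1.5]
opening: 0.0508
grip_force: 47.2
t 37.43 pos [443.2 365.   21.8] yaw 177.4 tilt 0.0 open 50.8 grip 47.2
roll -0.001 then tx ty tz [-0.9 -0.9  0.3] q6 -0.97
```

```bash
python3 -m handwheel '[{"tx":0,"ty":-0.5,"tz":0.7,"roll":0},{"tx":0,"ty":0,"tz":0,"roll":0},{"tx":0,"ty":0,"tz":0,"roll":0}]'
python3 -m handwheel '[{"tx":0,"ty":0,"tz":0,"roll":0},{"tx":0,"ty":0,"tz":0,"roll":0},{"tx":0,"ty":0,"tz":0,"roll":0},{"tx":0,"ty":0,"tz":0,"roll":0},{"tx":0,"ty":0,"tz":-10,"roll":0},{"tx":0,"ty":0,"tz":-25,"roll":0},{"tx":0,"ty":0,"tz":-30,"roll":0},{"tx":0,"ty":0,"tz":-30,"roll":0},{"tx":0,"ty":0,"tz":-30,"roll":0},{"tx":0,"ty":0,"tz":-20,"roll":0},{"tx":0,"ty":0,"tz":0,"roll":0}]' 72
python3 -m handwheel '[{"tx":-10,"ty":-10,"tz":0,"roll":0},{"tx":0,"ty":-30,"tz":0,"roll":0},{"tx":0,"ty":-35,"tz":0,"roll":0},{"tx":0,"ty":-35,"tz":0,"roll":0},{"tx":0,"ty":-35,"tz":0,"roll":0},{"tx":0,"ty":-35,"tz":0,"roll":0},{"tx":0,"ty":-35,"tz":0,"roll":0},{"tx":0,"ty":-35,"tz":0,"roll":0},{"tx":0,"ty":-35,"tz":0,"roll":0},{"tx":0,"ty":-30,"tz":0,"roll":0},{"tx":0,"ty":-10,"tz":0,"roll":0},{"tx":0,"ty":0,"tz":0,"roll":0}]'
python3 - <<'E'
from meas import *
B=dict(green=((.485,.3221),-2.5),red=((.5274,-.3164),8.8))
T=[("pale","green",(0,-42),(.02,.04)),("wax","green",(-44,40),(.038,.055)),("dark","red",(0,-42),(.02,.04)),("jar","red",(-44,40),(.053,.068)),("cork","red",(44,40),(.034,.046))]
for n in("top","scene"):
    im,P=cloud(n); save(n+"2",im)
    for nm,b,c,z in T:
        o,a=B[b]; a=np.radians(a); d=P[...,:2]-np.array(o)
        Q=np.stack([d[...,0]*np.cos(a)+d[...,1]*np.sin(a),-d[...,0]*np.sin(a)+d[...,1]*np.cos(a),P[...,2]],-1)
        w=(.07,.025) if nm in("pale","dark") else (.042,.035)
        m=(abs(Q[...,0]-c[0]/1e3)<w[0])&(abs(Q[...,1]-c[1]/1e3)<w[1])&(P[...,2]>z[0])&(P[...,2]<z[1])
        print(n,nm,"goal",c,*rect(Q,m),"zmax",np.nanpercentile(Q[m][:,2],97).round(4))
    m=sel(P,(.670,-.076),.05,.03,.045); print(n,"blue",*rect(P,m))
E
```

```text
t: 37.68
tool_pos: [0.4433, 0.3648, 0.0216]
tool_rot: [0.071, 3.141, 0.001]
contact_force: [-2.5, 0.8, 2.7]
opening: 0.0504
grip_force: 47.6
t: 38.6
tool_pos: [0.4462, 0.3663, 0.1734]
tool_rot: [0.07, 3.131, 0.01]
contact_force: [1.1, 0.4, 0.7]
opening: 0.0718
grip_force: 0.0
t: 39.6
tool_pos: [0.4378, 0.0371, 0.1646]
tool_rot: [-0.077, -3.138, 0.0]
contact_force: [-0.1, 0.5, -0.5]
opening: 0.0719
grip_force: 0.0
top pale goal (0, -42) [ -1.5 -42.3] [ 23.9 110.1] 0.1 689 z 0.0328 zmax 0.0369
top wax goal (-44, 40) [-45.7  39.8] [51.  52.1] 89.0 595 z 0.0459 zmax 0.0487
top dark goal (0, -42) [  0.3 -42.1] [ 25.4 110.3] 0.2 722 z 0.0333 zmax 0.0375
top jar goal (-44, 40) [-45.7  39.6] [42.7 43. ] 82.0 447 z 0.0611 zmax 0.0637
top cork goal (44, 40) [43.1 39. ] [41.4 60.1] 1.2 635 z 0.0405 zmax 0.0434
top blue [669.8 -76. ] [50.6 50.8] -87.0 517 z 0.0365
scene pale goal (0, -42) [  0.9 -41.5] [ 24.3 112.8] -0.3 447 z 0.0321 zmax 0.0357
scene wax goal (-44, 40) [-43.5  40.6] [51.8 53.4] -26.2 390 z 0.0455 zmax 0.0478
scene dark goal (0, -42) [  2.4 -39.8] [ 23.8 115.1] -1.2 304 z 0.0307 zmax 0.0352
scene jar goal (-44, 40) [-45.1  40.5] [44.1 46.1] 65.7 152 z 0.0595 zmax 0.0617
scene cork goal (44, 40) [44.4 39.5] [42.3 61.8] 0.4 255 z 0.039 zmax 0.0414
scene blue [672.2 -74.9] [50.4 51.2] 59.0 341 z 0.0357
```

View pics/top2.png

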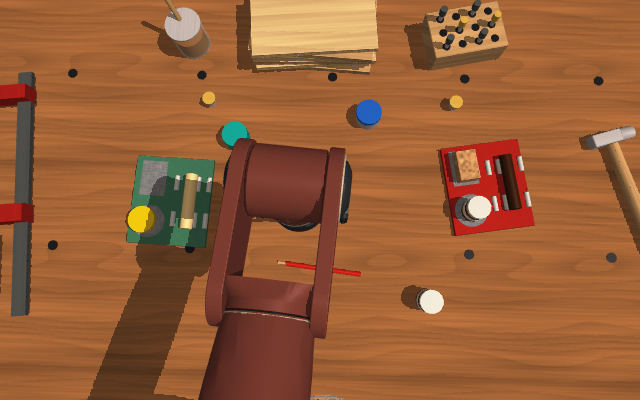

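The picture shows both kits complete. On the green board the pale dowel is at (189,200) and the wax tin at (141,219). On the red board the dark dowel is at (510,180), the jar at (478,208) and the cork at (467,165). The blue tin is unmoved at (369,112). I'm handing the job in.

```bash
python3 -c "
from station import ctrl
print(ctrl.finish_job())"
```

```text
the job is handed in; nothing more can be done
None
```

Both kits are made up and the job is handed in: in the last camera check before hand-in all five items were within about 3 mm of their places, and the blue tin had not moved. The judge's result was not shown.

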